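# Set the strap splitter's gauge to its line

## Task

The setting gauge of the little strap splitter is kept in the closed metal tin. Tip the tin's loose lid up by the tab at its end, with the opposite end still resting on the tin, then lift it off and lay it right way up, flat on the bench. Take the gauge out, lay it flat on the splitter's bed between the guides, in front of the gap under the knife bar, blade end towards the gap and not yet under the bar, and let go; then slide it in under the bar until the line across the blade is level with the bar's front face, and leave it there, without disturbing the mug, the jar and the hammer.

Things in the scene. Friction and masses are not known exactly. Their poses are not given: they have to be found in the camera images.
- tin: Open-topped rectangular aluminium tin, fixed to the bench, 134 (x) x 92 (y) x 48 mm high, walls and floor 4 mm. Origin: centre of its underside, on the bench. Closed by the lid at the start.
- tin_heel (a point): Middle of the tin's rim at its +x end (the end away from the lid's tab), 67 mm from the tin's centre, 48 mm up; axes as the tin's.
- lid: Loose aluminium lid, 110 g: plate 140 (x) x 98 (y) x 4 mm with a 5 mm deep lip below that fits inside the tin's rim with 2.5 mm play or more. Upright tab, 26 (x) x 10 (y) mm, standing 32 mm above the plate, centre at x = -53 mm. Origin: centre of the lip's lower edge (bench height when lying on the bench); plate at z = 5 to 9 mm, tab's top at z = 41 mm.
- lid_heel (a point): Middle of the plate's underside at the end away from the tab (x = +67, z = 5 mm in the lid's frame); it lies on the tin's heel when the lid is closed.
- gauge: Steel gauge, 120 g, lying in the tin: flat blade 110 (x) x 24 (y) x 5 mm thick, with an upright grip 30 (x) x 10 (y) mm at the tail, x = -55 to -25 mm (centre -40), flush with the tail end, its top 35 mm above the blade's underside. Origin: centre of the blade's underside. The nose that enters the gap is at x = +55 mm.
- gauge_mark (a point): Dark line across the blade's top, 50 mm from the nose: x = +5, z = 5 mm in the gauge's frame.
- splitter: Fixed strap splitter: flat steel bed 200 (x) x 120 (y) mm, top 40 mm above the bench. Feed is along +x. Dark knife bar across the bed: x = 60 to 80 mm, 120 mm wide, underside 8 mm, top 30 mm above the bed. Guides 8 mm high lead to the gap: 30 mm apart from x = 20 mm to the bar, flaring from x = 20 back to -36 mm (52 mm over outsides). Crank at +y. Origin: centre of underside.
- gap (a point): Middle of the gap's mouth, at the bar's front face (x = 60 mm in the splitter's frame), on the bed's top; axes as the splitter's: +x is the way in. The gap is 30 mm wide (y), 8 mm high and goes right through.
- mug: Red mug, 76 mm across, 85 mm high, a bystander. Origin: centre of its underside.
- jar: Amber glue jar with white cap, 68 mm across, 90 mm high, a bystander. Origin: centre of its underside.
- hammer: Hammer, 240 mm long, lying on the bench, a bystander. Origin: about its middle.

How it is judged:
By the outcome, as a careful person would: the job done as asked, in the order asked, and still so for the second after the job is handed in, with the robot touching nothing.
It also fails if it takes over 70 s, if anything falls off the work surface, if the arm or the gripper's body presses on something with over 40 N, if the wrist force passes 120 N, or if a joint passes its speed limit or range.

## Robot

A 6-joint arm with a two-finger parallel gripper is mounted at the origin on the work surface. World frame = base frame: x ahead of the robot, y to its left, z up, the work surface at z = 0. Lengths are in m, angles in rad, forces in N, time in s.
With the tool pointing down it reaches from about 0.3 to 0.875 m from the base axis. Payload 6.4 kg.
Tool frame: the origin (TCP) lies on the centre line of the jaws, within the pads' length; the fingertips stand 14 mm ahead of it and the grasp point (between the pads) lies 5 mm behind it; z points along the fingers, y is the direction in which the jaws open and shut (so a half turn about z gives the same grasp; the last joint's range is limited). The gripper opens to 88 mm and grips with 3 to 60 N. Pads are 18 mm wide; open, the fingers measure 123 mm over their backs; the gripper's body (75 mm by 187 mm) begins 45 mm behind the grasp point.
Start: joints at [0.994, 0.181, 1.607, -0, 1.354, -0.206], TCP at [0.208, 0.536, 0.253] pointing down, gripper open.
Joint ranges: [-2.99, 2.99], [-0.89, 2.07], [0.3, 2.58], [-1.14, 4.28], [0, 2.63], [-3.12, 3.12]. Speed limits (rad/s): [2.57, 2.57, 3.01, 3.14, 3.14, 3.14].

## Interface

Orientations are given as a unit quaternion [x, y, z, w].
In Python, from rig import * gives the robot as it stands. The module is installed in compiled form; this text tells all that it offers.
- The arm moves only by the tool step_arm, never from a script. Its argument "series" is a list of rows, each an object with "gripper": the gripper command: -1 is fully open, 1 is shut, values between are in proportion; "slide": the shift along the tool's x, y, z in cm, a list of three; "yaw": the turn about the tool's z in degrees. In form: [{"gripper": gripper, "slide": [x, y, z], "yaw": yaw}, ...]. A call has 1 to 8 rows; each row is the pose to reach, as a shift and turn from the pose measured when the call began, along the tool's axes at that moment; what a row does not reach only later rows make up. A row lasts 1/10 s, in which the tool goes at most 50 mm and 8.59 degrees, less where a joint would pass 70% of its speed; a pose out of reach is approached as far as the arm can. A call with a gripper value outside its range is refused whole. The fingers move at their own pace and stop on an object; the grip force is fixed at half the most. Time passes only in rows, so rows that repeat a pose let the fingers close. It gives the time, the measured TCP pose, the force and the opening at its end, in the units of the state.
- observe(): the state, without advancing time (a new reading comes with each control period).
- snapshot(name): name is "scene" or "top" or "wrist"; returns the picture (400x640x3 uint8, blue, green, red); there is no depth.
- calibration(name): a dict with "fov_y" (degrees; the focal length in pixels is half the picture's height over the tangent of half this angle, whatever the lens; pixels are square), "cx", "cy" (the principal point, pixels), "rvec" (rotation vector, rad) and "tvec" (3), from world to camera coordinates, as OpenCV has them. Camera axes: x right, y down, z forward; pixel columns grow to the right and rows downward; lengths in m; the calibration is good to about 2 mm. A picture is of the moment at which its call begins: read the wrist's pose just before it. calibration takes no time and is no camera call; for the wrist camera it gives the pose at the moment of the call.
- sign_off(): hands the job in, once; it reports no verdict.
The state is a dict: "t": time; "qpos": joint angles; "dq": joint speeds; "effort": joint torques, N m; "tcp_pos": TCP position; "ee_rot": TCP orientation; "force": force on the tool from outside, world axes, zero at the start; "ft_torque": the same for the moment, N m; "gripper_width": finger opening in m.
Only numpy, scipy, OpenCV 4.12 (cv2) and the standard library are available. Lean on these libraries where they do the work, as an engineer would, in place of code of your own. Each camera call takes 0.05 s, during which the arm holds its last target. There are 200 camera calls.

## Working session

There is one attempt and no reset: what is moved stays moved. The work goes in short steps, Python scripts to look and compute and a tool call to move; the robot and the scene stay as the last step left them, time stands still between calls to the robot, and variables do not carry over. Pictures are saved under pics/ and viewed, about 8 in all and at most 12, crops included, and the job is handed in when it is done.

Besides the shell and the picture viewer there is one more tool, called after "Call:" by a JSON object that holds its "op" and its "data". step_arm: Moves the arm, as the interface text tells. Its arguments: {"type":"object","properties":{"series":{"type":"array"}},"required":["series"]}

```bash
mkdir -p pics; cat > h.py <<'E'
from rig import *
import numpy as np, cv2
def cam(n):
    c=calibration(n); f=200/np.tan(np.radians(c['fov_y'])/2)
    R=cv2.Rodrigues(np.array(c['rvec'],float))[0]; t=np.array(c['tvec'],float).ravel()
    return f,c['cx'],c['cy'],R,t,c
def ray(C,u,v,z):
    f,cx,cy,R,t=C[:5]; o=-R.T@t; d=R.T@np.array([(u-cx)/f,(v-cy)/f,1]); return o+d*(z-o[2])/d[2]
def proj(C,p):
    f,cx,cy,R,t=C[:5]; q=R@np.array(p,float)+t; return np.array([cx+f*q[0]/q[2],cy+f*q[1]/q[2]])
E
python3 - <<'E'
from h import *
print(observe())
for n in("scene","top"):
    i=snapshot(n); cv2.imwrite(f'pics/{n}0.png',i); C=cam(n); print(n,C[5])
a=np.vstack([cv2.imread('pics/top0.png'),]); cv2.imwrite('pics/t0.png',cv2.resize(a,(800,500)))
E
```

```text
{'t': 0.0, 'qpos': array([ 9.93688981e-01,  1.81560231e-01,  1.60797704e+00, -4.84092188e-07,
        1.35378935e+00, -2.06274556e-01]), 'dq': array([ 0.00036973,  0.00026206, -0.00073801,  0.00077823, -0.00090872,
       -0.00018119]), 'effort': array([ 2.67910973e-04, -4.33868623e+01, -3.41848612e+01,  7.03240698e-02,
        3.85739899e-02, -1.15808939e-04]), 'tcp_pos': array([0.20806733, 0.5354993 , 0.25181429]), 'ee_rot': array([ 1.84355687e-01,  9.82859211e-01, -8.01414547e-04, -3.30754931e-04]), 'force': array([-0.47117523,  0.65765391, -0.39714053]), 'ft_torque': array([-0.01900144,  0.00859445,  0.00656751]), 'gripper_width': 0.0881096789460925}
scene {'fov_y': 44.133854801356826, 'cx': 323.00203057361614, 'cy': 197.46374351856915, 'rvec': array([ 1.00576754,  2.67717941, -0.74931879]), 'tvec': array([ 0.45697807, -0.29094526,  1.29182176])}
top {'fov_y': 45.69634317784265, 'cx': 318.9815635131847, 'cy': 203.40784881692085, 'rvec': array([ 2.17175554, -2.17977825,  0.12161546]), 'tvec': array([-0.01198308,  0.57722294,  1.14317217])}
```

View pics/t0.png

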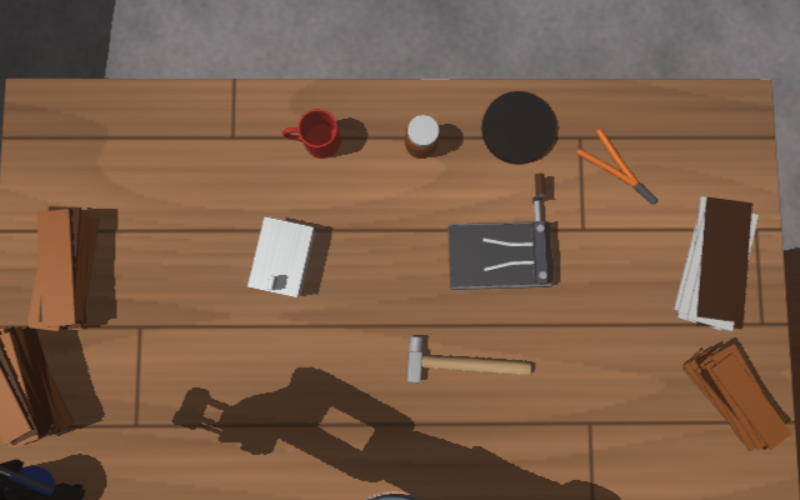

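View pics/scene0.png

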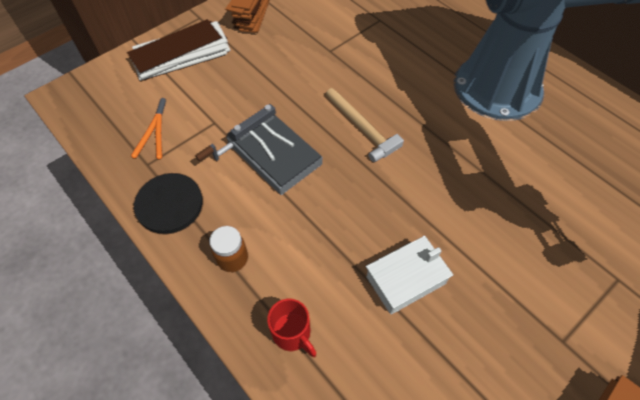

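The top view (800 px) shows the tin at about (283,257) with its tab at (279,282), so the tab is on the robot's side. The splitter is at about (500,256) with the bar at its right end, so feed is about −y. The mug is at (320,133), the jar at (423,135) and the hammer at (470,362). The scene view agrees.

```bash
python3 - <<'E'
from h import *
i=cv2.imread('pics/top0.png'); C=cam('top'); h=cv2.cvtColor(i,cv2.COLOR_BGR2HSV)
def big(m,box):
    k=np.zeros_like(m); x0,y0,x1,y1=box; k[y0:y1,x0:x1]=m[y0:y1,x0:x1]
    c=max(cv2.findContours(k,0,2)[0],key=cv2.contourArea); return c
lid=big(((h[...,1]<50)&(h[...,2]>150)).astype(np.uint8)*255,(180,150,270,250))
r=cv2.boxPoints(cv2.minAreaRect(lid)); P=np.array([ray(C,u,v,.052) for u,v in r]); print('lid',r.round(1).tolist(),P.round(4).tolist(),P.mean(0),[np.linalg.norm(P[k]-P[k-1]).round(4) for k in range(4)])
for e in (P[1]-P[0],P[2]-P[1]): print(np.degrees(np.arctan2(e[1],e[0])))
print('tab rough',ray(C,278/1.25,277/1.25,.084))
bed=big(((h[...,1]<90)&(h[...,2]<110)).astype(np.uint8)*255,(350,172,445,235))
r=cv2.boxPoints(cv2.minAreaRect(bed)); P=np.array([ray(C,u,v,.04) for u,v in r]);print('bed',r.round(1).tolist(),P.round(4).tolist(),P.mean(0))
for e in (P[1]-P[0],P[2]-P[1]): print(np.degrees(np.arctan2(e[1],e[0])))
c=cv2.resize(i[150:260,180:460],None,fx=2.85,fy=2.85,interpolation=cv2.INTER_CUBIC); cv2.imwrite('pics/c1.png',c)
W=cam('wrist');o=-W[3].T@W[4];print('wrist cam',o,W[3].round(3).tolist(),W[0])
E
```

```text
lid [[197.10000610351562, 228.8000030517578], [210.39999389648438, 172.1999969482422], [250.5, 181.60000610351562], [237.10000610351562, 238.3000030517578]] [[0.5144, 0.279, 0.052], [0.652, 0.2496, 0.052], [0.6286, 0.1523, 0.052], [0.4915, 0.1828, 0.052]] [0.57162713 0.21594766 0.052     ] [np.float64(0.0989), np.float64(0.1407), np.float64(0.1001), np.float64(0.1405)]
-12.057460001113888
-103.49259255367193
tab rough [0.52961088 0.21256882 0.084     ]
bed [[357.29998779296875, 175.60000610351562], [440.3999938964844, 171.60000610351562], [443.20001220703125, 228.6999969482422], [360.1000061035156, 232.8000030517578]] [[0.6445, -0.1087, 0.04], [0.6541, -0.3143, 0.04], [0.513, -0.3169, 0.04], [0.5039, -0.1138, 0.04]] [ 0.57886762 -0.2134271   0.04      ]
-87.31908921921737
-178.94009123160657
wrist cam [0.14459809 0.56149161 0.38370443] [[0.362, 0.932, -0.001], [0.898, -0.348, 0.267], [0.249, -0.098, -0.964]] 313.0097842386542
```

View pics/c1.png

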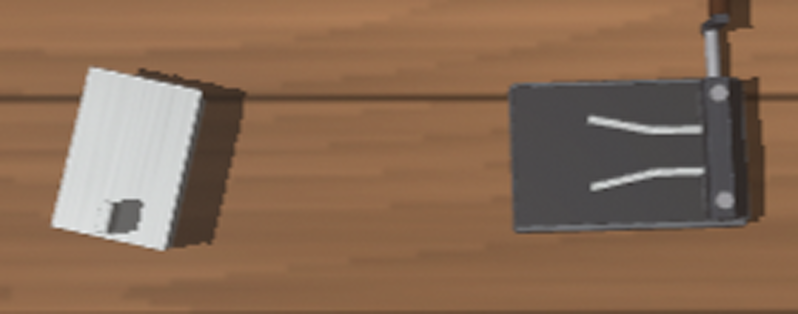

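The lid's long sides run from about (93,68) and (200,90) at the top to (52,227) and (165,249) at the bottom. The tab is at about (124,216), nearest the robot. The splitter's guides lead right to the bar at x≈705. Next I move above the lid for a close look.

```bash
cat >> h.py <<'E'
def plan(p,ang=None):
    """slide (cm) and yaw (deg) to reach world p with tool x at world angle ang"""
    from scipy.spatial.transform import Rotation as Ro
    s=observe(); R=Ro.from_quat(s['ee_rot']).as_matrix(); a0=np.degrees(np.arctan2(R[1,0],R[0,0]))
    sl=R.T@(np.array(p)-s['tcp_pos'])*100
    print('t %.1f'%s['t'],'tcp',s['tcp_pos'].round(4),'ang %.2f'%a0,'slide',sl.round(2),'yaw',None if ang is None else round((a0-ang+180)%360-180,2))
E
python3 -c "
from h import *
plan([.5,.23,.24],167.4)"
```

```text
t 0.1 tcp [0.2081 0.5356 0.2519] ang 158.76 slide [-38.28 -17.9    1.21] yaw -8.64
```

Call:
{"op": "step_arm", "data": {"series": [{"gripper":-0.3,"slide":[-38.3,-17.9,1.2],"yaw":-8.6},{"gripper":-0.3,"slide":[-38.3,-17.9,1.2],"yaw":-8.6},{"gripper":-0.3,"slide":[-38.3,-17.9,1.2],"yaw":-8.6},{"gripper":-0.3,"slide":[-38.3,-17.9,1.2],"yaw":-8.6},{"gripper":-0.3,"slide":[-38.3,-17.9,1.2],"yaw":-8.6},{"gripper":-0.3,"slide":[-38.3,-17.9,1.2],"yaw":-8.6},{"gripper":-0.3,"slide":[-38.3,-17.9,1.2],"yaw":-8.6},{"gripper":-0.3,"slide":[-38.3,-17.9,1.2],"yaw":-8.6}]}}

```text
t: 0.9
tcp_pos: [0.4825, 0.2476, 0.2406]
ee_rot: [0.11, 0.994, -0.001, -0.001]
force: [0.6, -1.0, 1.1]
gripper_width: 0.057
```

Call:
{"op": "step_arm", "data": {"series": [{"gripper":-0.3,"slide":[-0.1,0,0],"yaw":0}]}}

```text
t: 1.0
tcp_pos: [0.4867, 0.2431, 0.2401]
ee_rot: [0.113, 0.994, -0.001, -0.0]
force: [0.0, 1.3, -0.2]
gripper_width: 0.0573
```

```bash
python3 - <<'E'
from h import *
plan([.5,.23,.24],167.4); print(observe()['gripper_width'])
C=cam('wrist'); i=snapshot('wrist'); cv2.imwrite('pics/w1.png',i); np.save('w1.npy',np.array(C[:5],object),allow_pickle=True)
E
```

```text
t 1.0 tcp [0.4867 0.2431 0.2401] ang 167.01 slide [-1.59 -0.98  0.01] yaw -0.39
0.057285684401001305
```

View pics/w1.png

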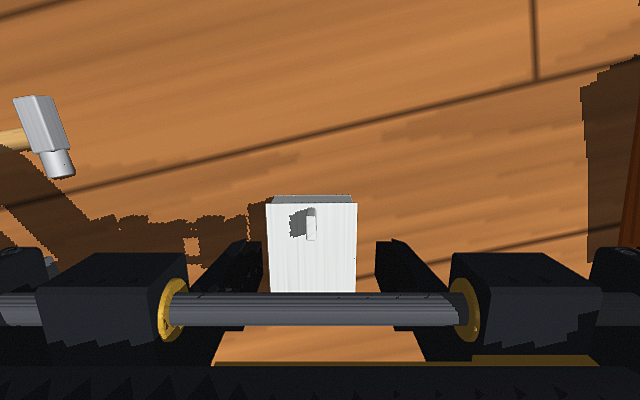

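The wrist picture is upside-down (image up points to the robot). The lid's near edge runs from (267,203) to (357,203), and the tab is at about (311,224).

```bash
python3 - <<'E'
from h import *
C=np.load('w1.npy',allow_pickle=True); i=cv2.imread('pics/w1.png'); h=cv2.cvtColor(i,cv2.COLOR_BGR2HSV)
for u,v in ((267,203),(357,203),(267,290),(356.5,290)): print('lid',u,v,ray(C,u,v,.052).round(4))
L=ray(C,267,203,.052);Rr=ray(C,357,203,.052)
e=L-Rr; print('near edge angle',np.degrees(np.arctan2(e[1],e[0])),np.linalg.norm(e), ((L+Rr)/2).round(4))
for a,b in(((267,203),(267,290)),((357,203),(356.5,290))):
    d=ray(C,*b,.052)-ray(C,*a,.052);print(np.degrees(np.arctan2(d[1],d[0])))
y=np.radians(-12.6);ex=np.array([np.cos(y),np.sin(y),0]);ey=np.array([-ex[1],ex[0],0]);c=np.array([.5716,.2159,0])
for sx in(-66,-40):
  for sy in(-5,5): print('tab pred',sx,sy,proj(C,c+ex*sx/1e3+ey*sy/1e3+[0,0,.084]).round(1),proj(C,c+ex*sx/1e3+ey*sy/1e3+[0,0,.052]).round(1))
for x in(-70,):
  for sy in(-49,49): print('corner pred',proj(C,c+ex*x/1e3+ey*sy/1e3+[0,0,.052]).round(1))
g=cv2.cvtColor(i,cv2.COLOR_BGR2GRAY); print(g[200:250:3,290:330:2])
E
```

```text
lid 267 203 [0.4927 0.1865 0.052 ]
lid 357 203 [0.514  0.2794 0.052 ]
lid 267 290 [0.5926 0.1588 0.052 ]
lid 356.5 290 [0.6154 0.259  0.052 ]
near edge angle -102.91271038293546 0.09532721427608065 [0.5034 0.2329 0.052 ]
-15.470567281195951
-11.382118438344905
tab pred -66 -5 [304.3 216. ] [305.7 206.9]
tab pred -66 5 [314.7 216. ] [315.1 206.9]
tab pred -40 -5 [304.8 241.2] [306.1 230. ]
tab pred -40 5 [314.9 241.1] [315.3 229.9]
corner pred [264.1 203.5]
corner pred [356.6 203. ]
[[120 121 122 120 121 120 123 119 119 120 119 119 119 120 117 120 118 115
  117 117]
 [168 170 173 171 177 180 178 187 182 186 192 197 194 200 215 218 218 219
  220 229]
 [229 231 229 226 231 229 228 231 231 240 241 243 234 229 231 232 231 231
  229 235]
 [228 230 230 227 235 244 250 114 116 103 112 121 132 223 232 231 232 230
  229 234]
 [227 231 239 113  88  94  95  99  82 122 125 128 149 204 232 232 231 230
  229 234]
 [114 121  93  94  99 100  97  98  80  71 115 119 139 202 232 232 231 230
  229 234]
 [ 74  98  98  94  97  99  96  95 172 228 226 233 241 196 231 232 230 228
  229 233]
 [123 100  98  96 100 101  99  96 164 229 230 228 232 192 231 233 230 228
  228 232]
 [ 87  98 100  94  96  98  99  98 162 222 223 227 236 191 230 232 231 227
  228 232]
 [ 74  97  99  94  97  99  96  97 150 226 229 229 236 148 232 231 231 227
  228 231]
 [253  96  97  94  98  97  98  95 147 228 229 230 234 186 231 232 231 226
  228 232]
 [ 77  96  96  95  97  97  94  85 134 230 228 222 232 209 230 231 231 227
  229 229]
 [ 85 241  74  71 244 237 236 236 109 216 228 233 234 209 229 232 232 226
  228 230]
 [229 229 230 226 228 230 229 229 158 232 225 228 227 227 228 231 232 225
  229 230]
 [228 229 228 225 225 231 229 225 227 230 231 231 228 227 229 230 231 224
  227 229]
 [228 227 228 226 225 231 228 224 228 228 230 230 227 226 229 231 230 224
  228 229]
 [228 228 228 227 223 231 227 223 228 230 228 230 227 225 229 231 232 223
  227 229]]
```

```bash
python3 -c "
from h import *
plan([.5065,.2318,.086],167.4)"
```

```text
t 1.1 tcp [0.4851 0.2448 0.24  ] ang 167.06 slide [-2.4  -0.75 15.39] yaw -0.34
```

Call:
{"op": "step_arm", "data": {"series": [{"gripper":0.3,"slide":[-2.4,-0.75,5],"yaw":-0.3},{"gripper":0.3,"slide":[-2.4,-0.75,9],"yaw":-0.3},{"gripper":0.3,"slide":[-2.4,-0.75,13],"yaw":-0.3},{"gripper":0.3,"slide":[-2.4,-0.75,15.4],"yaw":-0.3},{"gripper":0.3,"slide":[-2.4,-0.75,15.4],"yaw":-0.3},{"gripper":0.3,"slide":[-2.4,-0.75,15.4],"yaw":-0.3}]}}

```text
t: 1.65
tcp_pos: [0.5059, 0.2328, 0.0862]
ee_rot: [0.109, 0.994, -0.001, -0.001]
force: [-0.2, -0.2, 1.1]
gripper_width: 0.0309
```

```bash
python3 -c "
from h import *
plan([.5065,.2318,.086],167.4)
cv2.imwrite('pics/w2.png',snapshot('wrist'))"
```

```text
t 1.6 tcp [0.5059 0.2328 0.0862] ang 167.44 slide [-0.08 -0.09  0.02] yaw 0.04
```

View pics/w2.png

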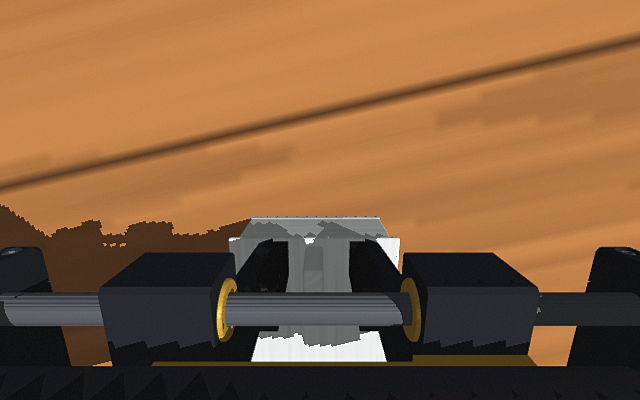

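The tab (u≈305–323, v≈245–285) stands between the fingers (u≈285 and 350). Closing.

Call:
{"op": "step_arm", "data": {"series": [{"gripper":1,"slide":[-0.1,-0.1,0],"yaw":0},{"gripper":1,"slide":[-0.1,-0.1,0],"yaw":0},{"gripper":1,"slide":[-0.1,-0.1,0],"yaw":0},{"gripper":1,"slide":[-0.1,-0.1,0],"yaw":0},{"gripper":1,"slide":[-0.1,-0.1,0],"yaw":0}]}}

```text
t: 2.2
tcp_pos: [0.5086, 0.2319, 0.0888]
ee_rot: [0.11, 0.994, -0.0, 0.001]
force: [-1.9, -0.8, 6.5]
gripper_width: 0.0094
```

Call:
{"op": "step_arm", "data": {"series": [{"gripper":1,"slide":[-0.15,0,0],"yaw":0},{"gripper":1,"slide":[-0.4,0,-0.85],"yaw":0},{"gripper":1,"slide":[-0.7,0,-1.7],"yaw":0},{"gripper":1,"slide":[-0.7,0,-1.7],"yaw":0}]}}

```text
t: 2.6
tcp_pos: [0.517, 0.2305, 0.1075]
ee_rot: [0.11, 0.994, 0.0, 0.002]
force: [0.3, -0.8, -0.4]
gripper_width: 0.0092
```

```bash
python3 -c "
from h import *
i=snapshot('scene'); plan([.5065,.2318,.086],167.4)
cv2.imwrite('pics/s2.png',cv2.resize(i[180:330,330:490],(800,750),interpolation=2)[:600])"
```

```text
t 2.6 tcp [0.5164 0.2304 0.1068] ang 167.40 slide [ 1.   -0.08  2.08] yaw 0.0
```

View pics/s2.png

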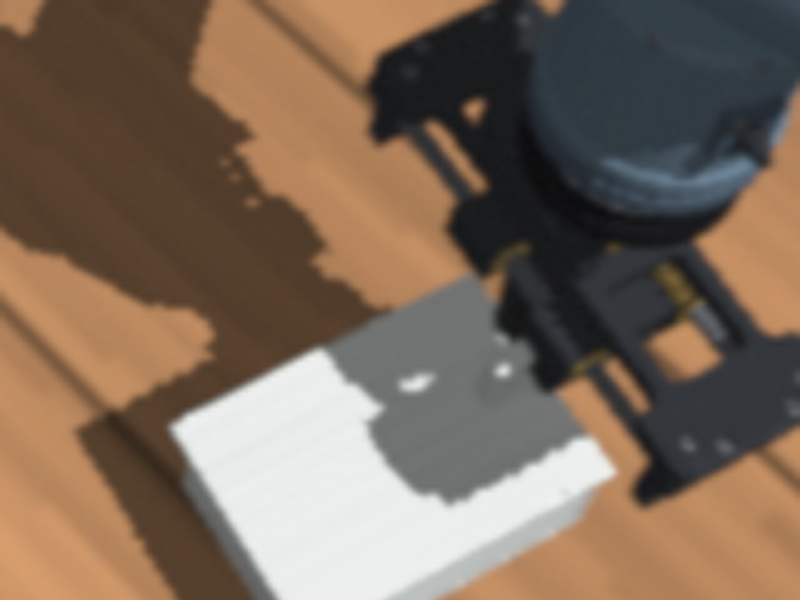

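The lid is held. Its far corner is at (170,428), its near corners at (475,275) and (615,470) in the 5× crop. I'll compare those with a level lift and with a tilt about the heel.

```bash
cat >> h.py <<'E'
Y=np.radians(-12.6);EX=np.array([np.cos(Y),np.sin(Y),0]);EY=np.array([-EX[1],EX[0],0]);TIN=np.array([.5719,.2172,0])
def lidpt(x,y,z,th,lift=0,dx=0):
    t=np.radians(th); rx,rz=x-67,z-5
    X=67+dx+rx*np.cos(t)+rz*np.sin(t); Z=48+lift-rx*np.sin(t)+rz*np.cos(t)
    return TIN+EX*X/1e3+EY*y/1e3+np.array([0,0,Z/1e3])
E
python3 -c "
from h import *
C=cam('scene')
f=lambda u,v:(330+u/5,180+v/5)
print('obs',f(170,428),f(475,275),f(615,470))
for th,l,dx in((0,0,0),(0,18,8),(4,9,5),(8,0,2)):
  print(th,l,[proj(C,lidpt(x,y,9,th,l,dx)).round(1).tolist() for x,y in((70,49),(70,-49),(-70,-49),(-70,49))])
i=cv2.imread('pics/scene0.png');print()
"
```

```text
obs (364.0, 265.6) (425.0, 235.0) (453.0, 274.0)
0 0 [[392.3, 308.9], [365.4, 266.5], [424.2, 236.1], [452.8, 275.6]]
0 18 [[389.8, 307.8], [362.5, 264.7], [422.4, 233.8], [451.5, 273.8]]
4 9 [[390.5, 308.7], [363.4, 266.0], [423.5, 233.1], [452.6, 273.2]]
8 0 [[391.2, 309.6], [364.3, 267.2], [424.2, 232.7], [453.4, 272.7]]
```

```bash
cat >> h.py <<'E'
def lidcorners(i):
    h=cv2.cvtColor(i,cv2.COLOR_BGR2HSV); m=((h[...,1]<40)&(h[...,2]>205)).astype(np.uint8)*255
    m[:220]=0;m[:,:350]=0;m[330:]=0;m[:,470:]=0
    c=max(cv2.findContours(m,0,1)[0],key=cv2.contourArea); return cv2.approxPolyDP(c,3,True)[:,0].tolist(),m
E
python3 -c "
from h import *
i=snapshot('scene'); a=cv2.imread('pics/scene0.png')
print(lidcorners(a)[0],lidcorners(i)[0])
k=lambda q:cv2.resize(q[225:325,355:462],(535,500),interpolation=2)
w=snapshot('wrist')
cv2.imwrite('pics/cmp.png',np.hstack([cv2.resize(k(a),(400,374)),cv2.resize(k(i),(400,374))])); cv2.imwrite('pics/w3.png',w)
g=cv2.cvtColor(i,cv2.COLOR_BGR2GRAY);b=cv2.cvtColor(a,cv2.COLOR_BGR2GRAY)
for u in (368,375,382,389): print(u,'\n',b[262:325,u],'\n',g[262:325,u])
"
```

```text
[[424, 236], [368, 266], [394, 307], [451, 275], [439, 257], [427, 263], [416, 255], [425, 247], [433, 250], [431, 255], [440, 250], [433, 250]] [[365, 265], [391, 307], [452, 274], [445, 268], [422, 281], [413, 280], [402, 267], [404, 260], [394, 250]]
368 
 [ 59  68 120 191 220 218 196 165 130 107  94  90  91  91  92  90  85  72
  60  54  50  52  54  56  57  58  59  58  60  64  71  82 106 124 129 132
 134 133 133 131 130 129 127 127 125 126 128 132 138 142 145 146 146 145
 144 143 142 141 140 141 140 142 143] 
 [145 204 232 237 235 234 234 232 224 192 150 125 108 102 102 101  94  82
  68  59  56  58  60  62  64  65  67  67  68  67  68  69  68  68  68  68
  68  68  67  68  70  77  88 113 134 139 143 147 154 158 161 162 162 161
 160 159 158 157 156 156 157 157 159]
375 
 [204 222 222 221 221 221 223 223 222 223 222 219 219 221 222 220 212 190
 169 136 112  98  93  93  92  92  91  87  80  71  64  62  60  59  59  60
  60  61  60  60  64  71  82 105 124 131 131 129 127 127 128 129 132 135
 137 140 142 145 147 146 145 144 143] 
 [236 235 234 235 237 236 236 236 235 232 233 235 235 235 23
[... 541 characters left out ...]
236 235 236 237 236 236 237 237 237 236 233 224 206 182 144 115 104
 102 101  99  91  81  73  70  68  73  89 117 138 146 148 148 147 146 145
 145 143 142 142 144 146 148 152 155]
389 
 [223 223 223 220 219 220 221 222 222 221 221 223 223 223 222 222 224 222
 222 223 223 222 222 224 223 223 222 221 221 221 222 223 224 224 223 222
 222 221 213 189 166 131 103  92  90  90  90  90  91  92 101 124 134 135
 134 133 133 133 131 132 131 129 128] 
 [237 235 233 234 235 236 235 234 234 236 237 236 235 236 237 236 235 236
 238 237 236 237 237 236 236 235 235 235 236 236 237 238 237 236 236 236
 237 237 237 237 236 230 211 185 151 128 108 101 102 103 115 138 148 150
 149 148 148 147 147 146 146 144 143]
```

View pics/cmp.png

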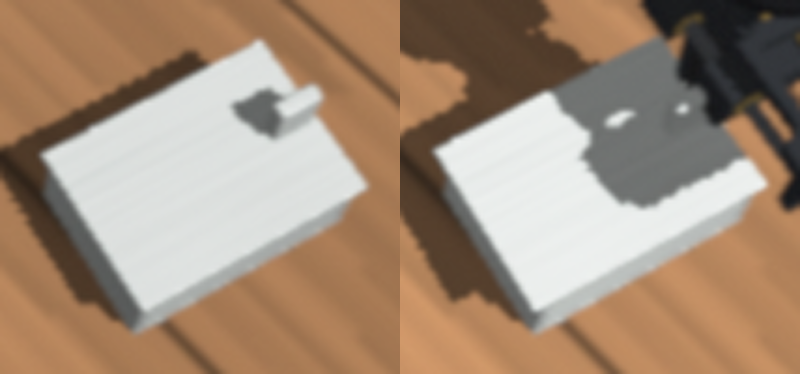

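The heel edge has moved about 4 mm outward and the plate shades brighter (222→236), so it is tilting. I continue the arc.

Call:
{"op": "step_arm", "data": {"series": [{"gripper":1,"slide":[-0.4,0,-0.8],"yaw":0},{"gripper":1,"slide":[-0.8,0,-1.6],"yaw":0},{"gripper":1,"slide":[-1.25,0,-2.35],"yaw":0},{"gripper":1,"slide":[-1.25,0,-2.35],"yaw":0}]}}

```text
t: 3.15
tcp_pos: [0.5294, 0.2276, 0.1312]
ee_rot: [0.11, 0.994, 0.0, 0.003]
force: [0.3, 1.2, -1.8]
gripper_width: 0.0094
```

```bash
python3 -c "
from h import *
i=snapshot('scene'); w=snapshot('wrist'); plan([.5065,.2318,.086],167.4)
C=cam('scene'); print(lidcorners(i)[0],observe()['force'])
for th,l,dx in((0,0,0),(0,40,18),(10,20,10),(20,0,4)):
  print(th,l,[proj(C,lidpt(x,y,9,th,l,dx)).round(1).tolist() for x,y in((70,-49),(70,49),(-70,49),(-70,-49))])
cv2.imwrite('pics/cmp2.png',np.hstack([cv2.resize(i[225:325,355:462],(428,400),interpolation=2),cv2.resize(w[180:400,180:460],(372,400))]))
"
```

```text
t 3.2 tcp [0.5279 0.2276 0.1297] ang 167.40 slide [ 2.19 -0.05  4.36] yaw -0.0
[[360, 262], [386, 305], [397, 305], [449, 274], [443, 266], [415, 280], [401, 270], [401, 259], [390, 248]] [-0.44804376  1.12052702 -0.53561852]
0 0 [[365.4, 266.5], [392.3, 308.9], [452.8, 275.6], [424.2, 236.1]]
0 40 [[358.8, 262.4], [386.5, 306.4], [449.7, 271.7], [420.1, 230.9]]
10 20 [[361.4, 265.0], [388.7, 308.2], [452.4, 269.7], [422.6, 228.9]]
20 0 [[363.1, 268.0], [389.9, 310.4], [452.4, 269.3], [422.5, 228.4]]
```

View pics/cmp2.png

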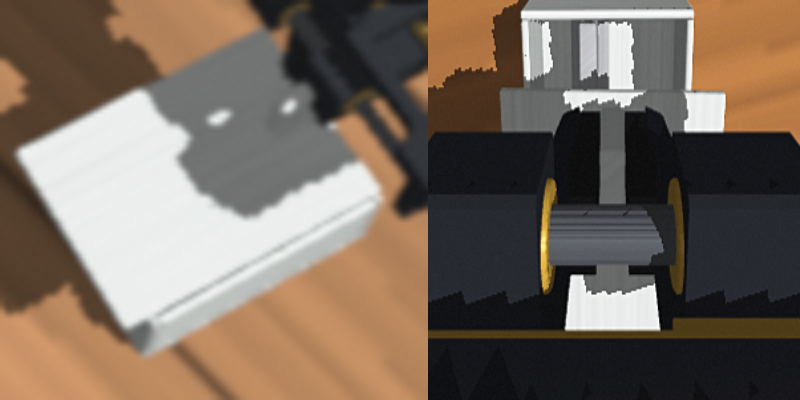

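The left crop shows the lid lifted nearly level: its corners (360,262), (386,305) and (449,274) match a level lift, so the heel has left the rim. The grip doesn't pivot at full force. I'll take it back low over the tin and ease the grip so the heel drops onto the rim.

Call:
{"op": "step_arm", "data": {"series": [{"gripper":1,"slide":[1.0,0,0.6],"yaw":0},{"gripper":1,"slide":[1.7,0,1.8],"yaw":0},{"gripper":1,"slide":[1.7,0,2.9],"yaw":0},{"gripper":1,"slide":[1.7,0,2.9],"yaw":0},{"gripper":0.88,"slide":[1.7,0,2.9],"yaw":0},{"gripper":0.84,"slide":[1.7,0,2.9],"yaw":0},{"gripper":0.82,"slide":[1.7,0,2.9],"yaw":0}]}}

```text
t: 3.95
tcp_pos: [0.5119, 0.2313, 0.1011]
ee_rot: [0.11, 0.994, 0.0, 0.002]
force: [0.2, -0.3, 0.0]
gripper_width: 0.0096
```

```bash
python3 -c "
from h import *
i=snapshot('scene'); plan([.5065,.2318,.086],167.4)
C=cam('scene'); print(lidcorners(i)[0],observe()['force'],observe()['gripper_width'])
print(i[285:289,385:388].mean())
"
```

```text
t 4.0 tcp [0.5119 0.2313 0.1011] ang 167.39 slide [ 0.54 -0.07  1.51] yaw -0.01
[[367, 265], [393, 307], [453, 274], [449, 267], [424, 281], [414, 279], [404, 267], [406, 261], [396, 251]] [ 0.42747921  0.58825052 -1.44993687] 0.009268827745051183
235.75
```

Call:
{"op": "step_arm", "data": {"series": [{"gripper":0.8,"slide":[0,0,0],"yaw":0},{"gripper":0.8,"slide":[0,0,0],"yaw":0},{"gripper":0.79,"slide":[0,0,0],"yaw":0},{"gripper":0.79,"slide":[0,0,0],"yaw":0}]}}

```text
t: 4.4
tcp_pos: [0.5119, 0.2313, 0.1012]
ee_rot: [0.11, 0.994, 0.0, 0.002]
force: [-0.1, 0.8, -1.4]
gripper_width: 0.0093
```

```bash
python3 -c "
from h import *
i=snapshot('scene')
C=cam('scene'); print(lidcorners(i)[0],observe()['force'],observe()['gripper_width'])
w=snapshot('wrist');print(i[285:289,385:388].mean());cv2.imwrite('pics/w5.png',w);cv2.imwrite('pics/s5.png',i)
"
```

```text
[[367, 265], [393, 307], [453, 274], [449, 267], [424, 281], [414, 279], [404, 267], [406, 261], [396, 251]] [ 0.56903191 -0.94511515 -1.25399685] 0.00942173421786208
235.94444444444446
```

Call:
{"op": "step_arm", "data": {"series": [{"gripper":0.78,"slide":[0,0,0],"yaw":0},{"gripper":0.78,"slide":[0,0,0],"yaw":0}]}}

```text
t: 4.7
tcp_pos: [0.5119, 0.2313, 0.1011]
ee_rot: [0.11, 0.994, 0.0, 0.002]
force: [-1.0, 0.7, -1.6]
gripper_width: 0.0098
```

```bash
python3 -c "
from h import *
i=snapshot('scene')
C=cam('scene'); print(lidcorners(i)[0],observe()['force'],observe()['gripper_width'])
w=snapshot('wrist');print(i[285:289,385:388].mean());cv2.imwrite('pics/w6.png',w);cv2.imwrite('pics/s6.png',i)
a=cv2.imread('pics/w5.png');d=cv2.absdiff(a,w);print(d.mean(),d[180:260,180:460].mean())
"
```

```text
[[368, 267], [394, 308], [454, 273], [449, 267], [420, 282], [406, 273], [402, 266], [405, 261], [395, 252]] [-0.58852672 -0.23781747 -0.787178  ] 0.009573963639627427
234.30555555555554
2.4029869791666667 6.159568452380952
```

At 0.78 the heel edge dropped back to its closed place ((368,267), (394,308)) with the tab end still up, so the grip now pivots. I raise it along the arc, eased.

Call:
{"op": "step_arm", "data": {"series": [{"gripper":0.78,"slide":[-0.1,0,-0.35],"yaw":0},{"gripper":0.78,"slide":[-0.2,0,-0.7],"yaw":0},{"gripper":0.78,"slide":[-0.35,0,-1.05],"yaw":0},{"gripper":0.78,"slide":[-0.5,0,-1.4],"yaw":0},{"gripper":0.78,"slide":[-0.5,0,-1.4],"yaw":0}]}}

```text
t: 5.3
tcp_pos: [0.5174, 0.2302, 0.116]
ee_rot: [0.11, 0.994, 0.0, 0.002]
force: [-0.7, -0.4, -0.8]
gripper_width: 0.01
```

```bash
python3 -c "
from h import *
i=snapshot('scene')
C=cam('scene'); print(lidcorners(i)[0],observe()['force'],observe()['gripper_width'],i[285:289,385:388].mean())
for th,l,dx in((0,0,0),(12,0,0),(5.5,13,5)):
  print(th,l,[proj(C,lidpt(x,y,9,th,l,dx)).round(1).tolist() for x,y in((70,-49),(70,49),(-70,49))])
"
```

```text
[[368, 267], [394, 308], [455, 271], [448, 265], [414, 280], [397, 266], [399, 258], [392, 253]] [ 0.01866724 -0.80864653 -0.79158787] 0.00967690029477925 230.75
0 0 [[365.4, 266.5], [392.3, 308.9], [452.8, 275.6]]
12 0 [[365.1, 266.9], [391.9, 309.2], [454.5, 270.8]]
5.5 13 [[363.5, 265.2], [390.7, 308.1], [453.3, 271.7]]
```

The heel corners are unmoved and the near corner is up 4 px, matching about 12° about the heel. Continuing to about 24°.

Call:
{"op": "step_arm", "data": {"series": [{"gripper":0.78,"slide":[-0.2,0,-0.4],"yaw":0},{"gripper":0.78,"slide":[-0.42,0,-0.82],"yaw":0},{"gripper":0.78,"slide":[-0.65,0,-1.2],"yaw":0},{"gripper":0.78,"slide":[-0.9,0,-1.6],"yaw":0},{"gripper":0.78,"slide":[-1.15,0,-2.0],"yaw":0},{"gripper":0.78,"slide":[-1.43,0,-2.37],"yaw":0},{"gripper":0.78,"slide":[-1.43,0,-2.37],"yaw":0}]}}

```text
t: 6.05
tcp_pos: [0.5318, 0.2271, 0.1402]
ee_rot: [0.11, 0.994, 0.0, 0.003]
force: [-0.2, -0.0, -0.5]
gripper_width: 0.01
```

```bash
python3 -c "
from h import *
i=snapshot('scene')
C=cam('scene'); print(lidcorners(i)[0],observe()['force'],observe()['gripper_width'],i[285:289,385:388].mean())
for th,l,dx in((0,0,0),(24,0,0)):
  print(th,l,[proj(C,lidpt(x,y,9,th,l,dx)).round(1).tolist() for x,y in((70,-49),(70,49),(-70,49))])
w=snapshot('wrist')
cv2.imwrite('pics/cmp3.png',np.hstack([cv2.resize(i[225:325,355:462],(428,400),interpolation=2),cv2.resize(w[180:400,180:460],(372,400))]))
"
```

```text
[[453, 268], [443, 253], [440, 255], [447, 259], [447, 264], [409, 279], [391, 270], [387, 264], [391, 258], [386, 254], [366, 267], [392, 308], [444, 279]] [-0.8721308  -1.15136381 -1.3677172 ] 0.009685419234794502 224.80555555555554
0 0 [[365.4, 266.5], [392.3, 308.9], [452.8, 275.6]]
24 0 [[364.8, 267.2], [391.6, 309.5], [453.5, 267.4]]
```

View pics/cmp3.png

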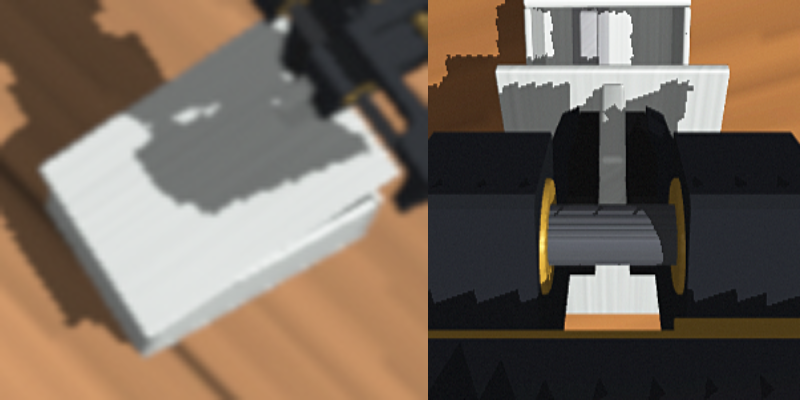

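The scene crop shows the lid tipped about 24°: a wedge opens at the near end, the heel corners (366,267) and (392,308) are still on the tin, and the tab is held. I grip firmly, lift off and carry it sideways by 15 cm.

Call:
{"op": "step_arm", "data": {"series": [{"gripper":1,"slide":[0,0,0],"yaw":0},{"gripper":1,"slide":[0,0,-1],"yaw":0},{"gripper":1,"slide":[0,0,-4],"yaw":0},{"gripper":1,"slide":[0,0,-6],"yaw":0},{"gripper":1,"slide":[0,-4,-6],"yaw":0},{"gripper":1,"slide":[0,-8,-6],"yaw":0},{"gripper":1,"slide":[0,-12,-6],"yaw":0},{"gripper":1,"slide":[0,-15,-6],"yaw":0}]}}

```text
t: 6.95
tcp_pos: [0.4974, 0.079, 0.2]
ee_rot: [0.11, 0.994, -0.0, 0.002]
force: [-0.4, 0.1, -0.6]
gripper_width: 0.0091
```

```bash
python3 -c "
from h import *
p=np.array([.5318,.2271,.0])-.15*EY; p[2]=.1
plan(p,167.4); s=observe();print(s['force'],s['gripper_width'])"
```

```text
t 7.0 tcp [0.4974 0.079  0.2   ] ang 167.37 slide [-0.08  0.19 10.  ] yaw -0.03
[-0.44534774  0.07957232 -0.63797213] 0.009112966513577207
```

Call:
{"op": "step_arm", "data": {"series": [{"gripper":1,"slide":[0,0.2,4],"yaw":0},{"gripper":1,"slide":[0,0.2,7.5],"yaw":0},{"gripper":1,"slide":[0,0.2,9.5],"yaw":0},{"gripper":1,"slide":[0,0.2,10.2],"yaw":0},{"gripper":0.78,"slide":[0,0.2,10.2],"yaw":0},{"gripper":0.78,"slide":[0,0.2,10.2],"yaw":0}]}}

```text
t: 7.55
tcp_pos: [0.4994, 0.081, 0.0994]
ee_rot: [0.11, 0.994, 0.0, 0.004]
force: [-0.1, 0.4, -1.0]
gripper_width: 0.0099
```

Call:
{"op": "step_arm", "data": {"series": [{"gripper":0.78,"slide":[0.4,0,0.6],"yaw":0},{"gripper":0.78,"slide":[0.78,0,1.15],"yaw":0},{"gripper":0.78,"slide":[1.1,0,1.76],"yaw":0},{"gripper":0.78,"slide":[1.43,0,2.38],"yaw":0},{"gripper":0.78,"slide":[1.7,0,3.0],"yaw":0},{"gripper":0.78,"slide":[1.96,0,3.66],"yaw":0},{"gripper":0.78,"slide":[2.15,0,4.3],"yaw":0},{"gripper":0.78,"slide":[2.34,0,4.99],"yaw":0}]}}

```text
t: 8.35
tcp_pos: [0.4767, 0.0861, 0.0487]
ee_rot: [0.11, 0.994, 0.0, 0.003]
force: [-1.2, 0.5, 0.7]
gripper_width: 0.0097
```

Call:
{"op": "step_arm", "data": {"series": [{"gripper":0.78,"slide":[0,0,0],"yaw":0},{"gripper":0.7,"slide":[0,0,0],"yaw":0},{"gripper":0.4,"slide":[0,0,0],"yaw":0},{"gripper":0.3,"slide":[0,0,0],"yaw":0}]}}

```text
t: 8.75
tcp_pos: [0.4773, 0.086, 0.0491]
ee_rot: [0.11, 0.994, 0.0, 0.004]
force: [0.3, 0.3, -0.1]
gripper_width: 0.0272
```

Call:
{"op": "step_arm", "data": {"series": [{"gripper":0.3,"slide":[0,0,-4],"yaw":0},{"gripper":0.3,"slide":[0,0,-9],"yaw":0},{"gripper":0.3,"slide":[0,0,-14],"yaw":0},{"gripper":0.3,"slide":[-4,3,-18.5],"yaw":0},{"gripper":0.3,"slide":[-7,7,-18.5],"yaw":0},{"gripper":0.3,"slide":[-10,11,-18.5],"yaw":0},{"gripper":0.3,"slide":[-13,15,-18.5],"yaw":0},{"gripper":0.3,"slide":[-13,15,-18.5],"yaw":0}]}}

```text
t: 9.55
tcp_pos: [0.6379, 0.2069, 0.2349]
ee_rot: [0.109, 0.994, 0.001, 0.005]
force: [-0.3, -1.5, 0.1]
gripper_width: 0.0311
```

```bash
python3 - <<'E'
from h import *
plan([.63,.205,.24],167.4)
C=cam('wrist');w=snapshot('wrist');np.save('w4.npy',np.array(C[:5],object),allow_pickle=True);t=snapshot('top')
cv2.imwrite('pics/w4.png',w);cv2.imwrite('pics/t4.png',t)
cv2.imwrite('pics/m4.png',np.vstack([cv2.resize(w[:290,120:520],(800,580))]))
E
```

```text
t 9.6 tcp [0.6379 0.2069 0.2349] ang 167.48 slide [ 0.73 -0.36 -0.52] yaw 0.08
```

View pics/m4.png

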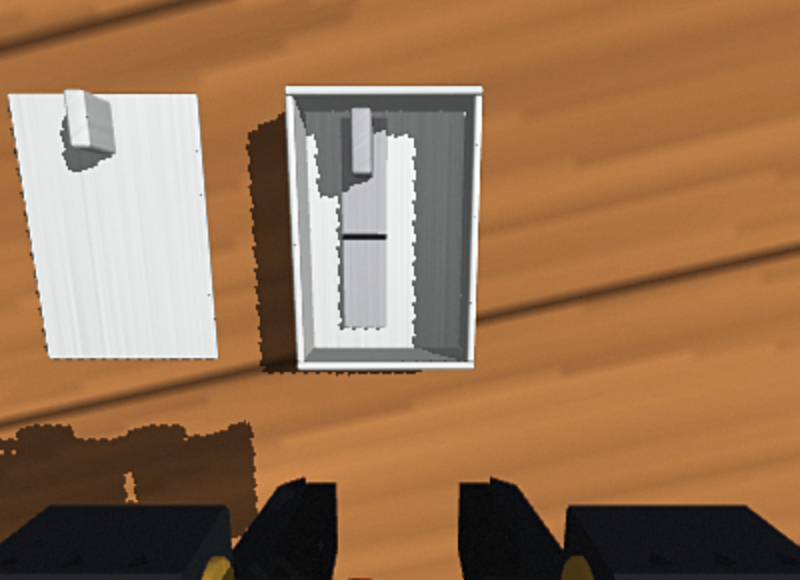

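The lid lies flat and right way up beside the tin. In the crop (2×, u offset 120), the gauge has its grip top at (352–372, 108–176), its mark from (342,237) to (386,237) and its nose at (342–386, 326).

```bash
python3 - <<'E'
from h import *
C=np.load('w4.npy',allow_pickle=True)
f=lambda u,v,z: ray(C,120+u/2,v/2,z)
m=f(364,237,.009); n=f(364.5,326,.009); gt=f(362.3,142,.039)
print('mark',m.round(4),'nose',n.round(4),np.linalg.norm(n-m),'griptop',gt.round(4),np.linalg.norm((gt-m)[:2]))
for a,b in((m,n),(gt,n)): d=b-a; print(np.degrees(np.arctan2(d[1],d[0])))
print('mark ends',f(342,237,.009).round(4),f(387,237,.009).round(4))
e=f(387,237,.009)-f(342,237,.009);print(np.degrees(np.arctan2(e[1],e[0])),np.linalg.norm(e))
# tin rim outer corners z=.048
q=[f(286,87,.048),f(482,87,.048),f(473,367,.048),f(299,367,.048)]
print('tin',np.mean(q,0).round(4),[x.round(4).tolist() for x in q], TIN)
for a,b in((q[0],q[3]),(q[1],q[2])): d=b-a; print(np.degrees(np.arctan2(d[1],d[0])),np.linalg.norm(d))
E
```

```text
mark [0.5703 0.2051 0.009 ] nose [0.6181 0.1941 0.009 ] 0.04903801345418075 griptop [0.5269 0.216  0.039 ] 0.044691458257450765
-12.982154853896738
-13.51935786777844
mark ends [0.5677 0.1933 0.009 ] [0.573  0.2174 0.009 ]
77.51031569318442 0.02473784607187161
tin [0.5717 0.2173 0.048 ] [[0.4977, 0.1873, 0.048], [0.5172, 0.2754, 0.048], [0.6457, 0.2472, 0.048], [0.6262, 0.1592, 0.048]] [0.5719 0.2172 0.    ]
-12.352529623280661 0.1315294057288817
-12.36560862658209 0.1316129090909497
```

```bash
python3 -c "
from h import *
plan([.5267,.2156,.12],167.0);plan([.5267,.2156,.032],167.0)"
```

```text
t 9.7 tcp [0.6363 0.2055 0.2345] ang 167.48 slide [11.01 -1.4  11.37] yaw 0.48
t 9.7 tcp [0.6363 0.2055 0.2345] ang 167.48 slide [11.07 -1.41 20.17] yaw 0.48
```

Call:
{"op": "step_arm", "data": {"series": [{"gripper":0.55,"slide":[4,-1.4,4],"yaw":0.5},{"gripper":0.55,"slide":[8,-1.4,8],"yaw":0.5},{"gripper":0.55,"slide":[11.05,-1.4,11.4],"yaw":0.5},{"gripper":0.55,"slide":[11.05,-1.4,11.4],"yaw":0.5},{"gripper":0.55,"slide":[11.05,-1.4,11.4],"yaw":0.5}]}}

```text
t: 10.15
tcp_pos: [0.524, 0.2152, 0.1187]
ee_rot: [0.113, 0.994, -0.0, 0.002]
force: [-0.2, -0.9, 1.0]
gripper_width: 0.0198
```

```bash
python3 -c "
from h import *
plan([.5267,.2156,.032],167.0);print(observe()['gripper_width'])"
```

```text
t 10.2 tcp [0.524  0.2152 0.1187] ang 167.00 slide [-0.22  0.11  8.67] yaw 0.0
0.01980363345142123
```

Call:
{"op": "step_arm", "data": {"series": [{"gripper":0.55,"slide":[-0.2,0.1,3],"yaw":0},{"gripper":0.55,"slide":[-0.2,0.1,6],"yaw":0},{"gripper":0.55,"slide":[-0.2,0.1,8],"yaw":0},{"gripper":0.55,"slide":[-0.2,0.1,8.7],"yaw":0},{"gripper":0.55,"slide":[-0.2,0.1,8.7],"yaw":0}]}}

```text
t: 10.65
tcp_pos: [0.528, 0.2152, 0.0324]
ee_rot: [0.114, 0.994, -0.0, 0.003]
force: [-0.3, 0.4, 0.6]
gripper_width: 0.0198
```

Call:
{"op": "step_arm", "data": {"series": [{"gripper":1,"slide":[0,0,0],"yaw":0},{"gripper":1,"slide":[0,0,0],"yaw":0},{"gripper":1,"slide":[0,0,0],"yaw":0},{"gripper":1,"slide":[0,0,0],"yaw":0}]}}

```text
t: 11.05
tcp_pos: [0.5301, 0.2152, 0.0345]
ee_rot: [0.114, 0.994, 0.0, 0.005]
force: [1.3, -1.9, 6.2]
gripper_width: 0.0098
```

Call:
{"op": "step_arm", "data": {"series": [{"gripper":1,"slide":[0,0,-1],"yaw":0},{"gripper":1,"slide":[0,0,-3.5],"yaw":0},{"gripper":1,"slide":[0,0,-7],"yaw":0},{"gripper":1,"slide":[0,0,-11],"yaw":0},{"gripper":1,"slide":[0,0,-14],"yaw":0},{"gripper":1,"slide":[0,0,-14],"yaw":0}]}}

```text
t: 11.65
tcp_pos: [0.5313, 0.2162, 0.1803]
ee_rot: [0.113, 0.994, 0.002, 0.01]
force: [1.9, -0.2, -0.9]
gripper_width: 0.0096
```

```bash
python3 - <<'E'
from h import *
s=observe(); plan([.5267,.2156,.032],167.0);print(s['gripper_width'],s['force'],s['qpos'])
# splitter guides from early top view
i=cv2.imread('pics/t4.png'); C=cam('top'); h=cv2.cvtColor(i,cv2.COLOR_BGR2HSV)
m=((h[...,2]>140)&(h[...,1]<60)).astype(np.uint8)*255; m[:185]=0;m[222:]=0;m[:,:380]=0;m[:,427:]=0
for c in cv2.findContours(m,0,1)[0]:
    if cv2.contourArea(c)>8:
        b=cv2.boundingRect(c); print(b)
for u in range(386,428,4):
    r=np.where(m[:,u])[0]; print(u,r)
E
```

```text
t 11.7 tcp [0.5313 0.2162 0.1803] ang 166.99 slide [ 0.72 -0.24 14.82] yaw -0.01
0.009624570925946433 [ 1.85253464 -0.16948244 -0.88467885] [ 0.18102507  0.24064012  1.69008657 -0.00285906  1.19161146 -1.16164239]
(410, 209, 17, 3)
(407, 194, 20, 3)
386 []
390 []
394 []
398 []
402 []
406 []
410 [194 195 196 209 210 211]
414 [194 195 196 209 210 211]
418 [194 195 196 209 210 211]
422 [194 195 196 209 210 211]
426 [195 209 210]
```

```bash
python3 -c "
from h import *
plan([.58,-.34,.22],92.0)"
```

```text
t 11.7 tcp [0.5313 0.2162 0.1803] ang 166.99 slide [-17.34 -53.08  -3.92] yaw 74.99
```

Call:
{"op": "step_arm", "data": {"series": [{"gripper":1,"slide":[-17.3,-53,-4],"yaw":75},{"gripper":1,"slide":[-17.3,-53,-4],"yaw":75},{"gripper":1,"slide":[-17.3,-53,-4],"yaw":75},{"gripper":1,"slide":[-17.3,-53,-4],"yaw":75},{"gripper":1,"slide":[-17.3,-53,-4],"yaw":75},{"gripper":1,"slide":[-17.3,-53,-4],"yaw":75},{"gripper":1,"slide":[-17.3,-53,-4],"yaw":75},{"gripper":1,"slide":[-17.3,-53,-4],"yaw":75}]}}

```text
t: 12.45
tcp_pos: [0.5643, -0.183, 0.2066]
ee_rot: [0.657, 0.754, 0.007, 0.006]
force: [-0.1, 0.2, -1.7]
gripper_width: 0.0099
```

```bash
python3 -c "
from h import *
plan([.58,-.34,.22],92.0)"
```

```text
t 12.4 tcp [ 0.5643 -0.183   0.2066] ang 97.85 slide [-15.77  -0.56  -1.35] yaw 5.85
```

Call:
{"op": "step_arm", "data": {"series": [{"gripper":1,"slide":[-5,-0.2,-0.5],"yaw":5.8},{"gripper":1,"slide":[-10,-0.4,-1],"yaw":5.8},{"gripper":1,"slide":[-15,-0.5,-1.3],"yaw":5.8},{"gripper":1,"slide":[-15.8,-0.5,-1.3],"yaw":5.8},{"gripper":1,"slide":[-15.8,-0.5,-1.3],"yaw":5.8}]}}

```text
t: 12.95
tcp_pos: [0.5797, -0.3416, 0.2178]
ee_rot: [0.695, 0.719, 0.007, 0.004]
force: [0.8, 0.3, -1.6]
gripper_width: 0.0098
```

```bash
python3 - <<'E'
from h import *
plan([.58,-.34,.22],92.0)
C=cam('wrist');w=snapshot('wrist');np.save('w7.npy',np.array(C[:5],object),allow_pickle=True)
cv2.imwrite('pics/w7.png',w);cv2.imwrite('pics/m7.png',cv2.resize(w[:300,120:520],(800,600)))
E
```

```text
t 12.9 tcp [ 0.5797 -0.3416  0.2178] ang 91.89 slide [ 0.16  0.04 -0.21] yaw -0.11
```

View pics/m7.png

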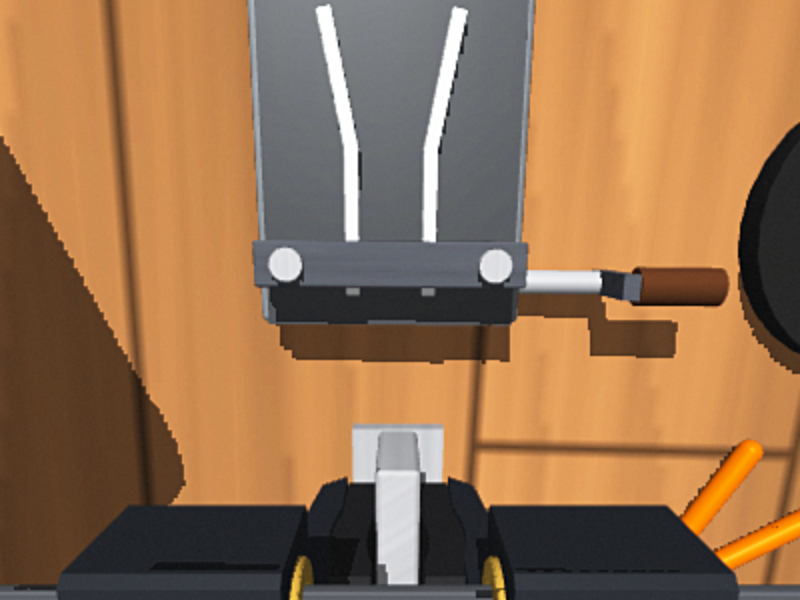

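The splitter is fully in view. Guide straights run at u≈351 and 430 up to v≈240, the flare ends are at (323,8) and (460,10), and the bar's top front edge is v≈241 from u=254 to 527. The gauge is held firmly, with its tail at (352–442, 425).

```bash
python3 - <<'E'
from h import *
C=np.load('w7.npy',allow_pickle=True); w=cv2.imread('pics/w7.png'); h=cv2.cvtColor(w,cv2.COLOR_BGR2HSV)
f=lambda u,v,z: ray(C,120+u/2,v/2,z)
a=lambda p,q: np.degrees(np.arctan2(*(q-p)[[1,0]]))
# guide centres per row, straight section
m=((h[...,2]>190)&(h[...,1]<40)).astype(np.uint8)
mid=[];
for v in range(80,119,3):
    r=np.where(m[v,250:380])[0]+250; s=np.split(r,np.where(np.diff(r)>3)[0]+1)
    if len(s)==2:
        L,R=[ray(C,x.mean(),v,.048) for x in s]; mid.append((L+R)/2)
        if v in(80,116): print(v,s[0].mean(),s[1].mean(),np.linalg.norm(L-R))
mid=np.array(mid); d=mid[-1]-mid[0]; print('guide axis',a(mid[0],mid[-1]),mid[0].round(4),mid[-1].round(4))
b0,b1=f(254,241,.07),f(527,241,.07); print('bar front',b0.round(4),b1.round(4),((b0+b1)/2).round(4),np.linalg.norm(b1-b0),'perp ang',a(b0,b1)-90)
r0,r1=f(254,287,.07),f(527,287,.07); print('bar rear mid',((r0+r1)/2).round(4))
print('bed edges',a(f(250,60,.04),f(262,240,.04)),a(f(534,60,.04),f(522,240,.04)), np.linalg.norm(f(250,60,.04)-f(534,60,.04)),((f(250,60,.04)+f(534,60,.04))/2).round(4),((f(262,240,.04)+f(522,240,.04))/2).round(4))
fl=[f(323,8,.048),f(460,10,.048)]; print('flare mid',np.mean(fl,0).round(4))
g=cv2.cvtColor(w,cv2.COLOR_BGR2GRAY); print(g[112:130,290],g[112:130,320])
z=observe()['tcp_pos'][2]-.028
t0,t1=f(352,425,z+.005),f(442,425,z+.005); print('gauge tail mid',((t0+t1)/2).round(4),np.linalg.norm(t1-t0),a(t0,t1)-90)
E
```

```text
80 295.0 335.0 0.0360656572034253
116 295.5 334.5 0.03618544286920056
guide axis -88.23854646146533 [ 0.5763 -0.2385  0.048 ] [ 0.5773 -0.2698  0.048 ]
bar front [ 0.5188 -0.2757  0.07  ] [ 0.6366 -0.2717  0.07  ] [ 0.5777 -0.2737  0.07  ] 0.11785063013287536 perp ang -88.0794742763522
bar rear mid [ 0.5783 -0.2932  0.07  ]
bed edges -87.36057978246399 -89.0264909605517 0.12648263572014937 [ 0.5762 -0.196   0.04  ] [ 0.5786 -0.2733  0.04  ]
flare mid [ 0.5752 -0.1784  0.048 ]
[ 94  93  91  97  94  95  96  95  93 112 107 104 105 102 106 103  98 101] [ 97  97  99  98  96  99  98  98  80 109 107 105 104 105 103 103 104 101]
gauge tail mid [ 0.5797 -0.3192  0.1949] 0.023256968660568103 -88.36881445843832
```

```bash
python3 -c "
from h import *
plan([.5741,-.1706,.12],91.9)"
```

```text
t 13.0 tcp [ 0.5799 -0.3397  0.2179] ang 91.99 slide [16.88 -0.14  9.86] yaw 0.09
```

Call:
{"op": "step_arm", "data": {"series": [{"gripper":1,"slide":[5,-0.1,0],"yaw":0.1},{"gripper":1,"slide":[10,-0.1,0],"yaw":0.1},{"gripper":1,"slide":[14,-0.1,3],"yaw":0.1},{"gripper":1,"slide":[16.9,-0.1,7],"yaw":0.1},{"gripper":1,"slide":[16.9,-0.1,9.9],"yaw":0.1},{"gripper":1,"slide":[16.9,-0.1,9.9],"yaw":0.1},{"gripper":1,"slide":[16.9,-0.1,9.9],"yaw":0.1}]}}

```text
t: 13.7
tcp_pos: [0.5742, -0.1688, 0.1198]
ee_rot: [0.695, 0.719, 0.007, 0.003]
force: [-0.6, 0.4, -1.0]
gripper_width: 0.0098
```

```bash
python3 -c "
from h import *
plan([.5741,-.1706,.072],91.9);print(observe()['ee_rot'],observe()['gripper_width'])"
```

```text
t 13.7 tcp [ 0.5742 -0.1688  0.1198] ang 91.99 slide [-0.2  -0.09  4.78] yaw 0.09
[0.69470311 0.71925715 0.00689099 0.00304251] 0.00979079167727003
```

Call:
{"op": "step_arm", "data": {"series": [{"gripper":1,"slide":[-0.2,-0.1,2.5],"yaw":0.1},{"gripper":1,"slide":[-0.2,-0.1,4],"yaw":0.1},{"gripper":1,"slide":[-0.2,-0.1,4.6],"yaw":0.1},{"gripper":1,"slide":[-0.2,-0.1,4.8],"yaw":0.1},{"gripper":1,"slide":[-0.2,-0.1,4.8],"yaw":0.1}]}}

```text
t: 14.2
tcp_pos: [0.5743, -0.171, 0.0724]
ee_rot: [0.695, 0.719, 0.007, 0.003]
force: [0.7, 0.2, -1.8]
gripper_width: 0.0099
```

Call:
{"op": "step_arm", "data": {"series": [{"gripper":1,"slide":[0,0,0.1],"yaw":0},{"gripper":1,"slide":[0,0,0.1],"yaw":0}]}}

```text
t: 14.4
tcp_pos: [0.5748, -0.1713, 0.0722]
ee_rot: [0.695, 0.719, 0.007, 0.004]
force: [1.5, 0.4, -1.8]
gripper_width: 0.0101
```

Call:
{"op": "step_arm", "data": {"series": [{"gripper":0.78,"slide":[0,0,0.1],"yaw":0},{"gripper":0.76,"slide":[0,0,0.1],"yaw":0},{"gripper":0.7,"slide":[0,0,0.1],"yaw":0},{"gripper":0.55,"slide":[0,0,0.1],"yaw":0},{"gripper":0.5,"slide":[0,0,0],"yaw":0},{"gripper":0.5,"slide":[0,0,0],"yaw":0}]}}

```text
t: 15.0
tcp_pos: [0.575, -0.1714, 0.0724]
ee_rot: [0.695, 0.719, 0.007, 0.004]
force: [-0.4, 0.2, 0.3]
gripper_width: 0.0223
```

Call:
{"op": "step_arm", "data": {"series": [{"gripper":0.5,"slide":[0,0,-4],"yaw":0},{"gripper":0.5,"slide":[0,0,-8],"yaw":0},{"gripper":0.5,"slide":[-5,0,-13],"yaw":0},{"gripper":0.5,"slide":[-10,0,-15],"yaw":0},{"gripper":0.5,"slide":[-13,0,-15],"yaw":0},{"gripper":0.5,"slide":[-13,0,-15],"yaw":0}]}}

```text
t: 15.6
tcp_pos: [0.5772, -0.3083, 0.2248]
ee_rot: [0.697, 0.717, 0.007, 0.008]
force: [0.6, -0.3, -0.0]
gripper_width: 0.022
```

```bash
python3 - <<'E'
from h import *
plan([.58,-.30,.22],91.9)
C=cam('wrist');w=snapshot('wrist');np.save('w8.npy',np.array(C[:5],object),allow_pickle=True);cv2.imwrite('pics/w8.png',w)
g=cv2.cvtColor(w,cv2.COLOR_BGR2GRAY)
F=np.array([.0332,-.9994,0]);N=np.array([.9994,.0332,0]);gap=np.array([.5775,-.2735,0])
# gauge: bright low-sat band within bed between the guides: print row/col profiles along predicted axis
for x in list(range(-110,4,4)):
    p=proj(C,gap+F*x/1e3+[0,0,.045]); u,v=p.round().astype(int)
    if 0<=v<400: print(x,(u,v),g[v,u-28:u+29:2].tolist())
E
```

```text
t 15.6 tcp [ 0.5772 -0.3083  0.2248] ang 91.60 slide [0.83 0.29 0.48] yaw -0.3
-110 (np.int64(315), np.int64(30)) [124, 123, 124, 122, 122, 123, 120, 122, 167, 238, 236, 238, 192, 246, 235, 234, 233, 233, 163, 243, 237, 242, 101, 117, 118, 117, 114, 116, 116]
-106 (np.int64(315), np.int64(35)) [120, 119, 118, 121, 120, 120, 122, 117, 135, 238, 234, 236, 195, 241, 234, 233, 232, 231, 153, 113, 239, 243, 105, 118, 119, 113, 114, 114, 113]
-102 (np.int64(315), np.int64(40)) [118, 119, 119, 118, 118, 121, 117, 119, 127, 239, 235, 237, 192, 239, 229, 230, 230, 232, 156, 115, 238, 242, 102, 115, 113, 113, 111, 115, 111]
-98 (np.int64(315), np.int64(45)) [112, 116, 117, 119, 119, 115, 119, 115, 127, 238, 235, 235, 210, 69, 72, 70, 74, 75, 89, 119, 237, 243, 102, 112, 114, 111, 115, 114, 107]
-94 (np.int64(315), np.int64(50)) [217, 114, 117, 116, 114, 116, 114, 115, 128, 237, 235, 235, 239, 49, 67, 74, 72, 72, 109, 118, 237, 245, 105, 111, 111, 112, 112, 108, 117]
-90 (np.int64(315), np.int64(55)) [255, 95, 116, 116, 116, 114, 113, 114, 118, 239, 234, 233, 236, 116, 98, 106, 110, 106, 106, 1
[... 3293 characters left out ...]
1, 243, 241, 244, 245, 242, 247, 251, 181, 235, 251, 252, 237, 84, 89, 90]
-10 (np.int64(315), np.int64(144)) [91, 89, 90, 109, 255, 250, 255, 73, 93, 26, 33, 33, 30, 30, 33, 34, 33, 32, 30, 31, 27, 88, 229, 250, 253, 158, 88, 89, 90]
-6 (np.int64(315), np.int64(148)) [89, 90, 89, 94, 255, 250, 255, 74, 89, 91, 88, 87, 88, 89, 90, 89, 90, 88, 90, 90, 88, 78, 255, 250, 253, 189, 88, 88, 89]
-2 (np.int64(315), np.int64(152)) [89, 91, 91, 92, 255, 251, 255, 71, 87, 89, 89, 90, 89, 92, 92, 91, 89, 88, 91, 90, 91, 78, 255, 250, 252, 187, 87, 88, 88]
2 (np.int64(315), np.int64(156)) [67, 66, 66, 65, 59, 56, 60, 67, 69, 67, 67, 67, 69, 68, 68, 67, 68, 68, 70, 69, 67, 67, 58, 55, 52, 58, 65, 68, 65]
```

From the profiles, the gauge lies flat and released between the guides, with its nose about 12 mm before the bar and its mark about 62 mm before it. I'll measure that more exactly, then push from behind the grip with shut fingers.

```bash
cat >> h.py <<'E'
F=np.array([.0332,-.9994,0]);N=np.array([.9994,.0332,0]);GAP=np.array([.5775,-.2735,0])
def check(C,w):
    """mark and bar front face along F relative to GAP (mm), by rays"""
    g=cv2.cvtColor(w,cv2.COLOR_BGR2GRAY).astype(float)
    s=lambda x,n,z:g[tuple(proj(C,GAP+F*x/1e3+N*n/1e3+[0,0,z])[::-1].round().astype(int).clip(0,[399,639]))]
    X=np.arange(-85,12,.25)
    blade=np.array([np.mean([s(x,n,.045) for n in(-6,-3,0,3,6)]) for x in X])
    bar=np.array([np.mean([s(x,n,.07) for n in(-45,-40,-30,30,40)]) for x in X])
    k=X>-20; d=np.convolve(bar,np.r_[np.ones(6),-np.ones(6)]/6,'same')
    dark=X[(blade<90)&(X<0)]
    print('dark x',dark.min() if len(dark) else None, dark.max() if len(dark) else None,'n',len(dark)); 
    b=X[k]; print('bar edge strongest',b[np.argmax(abs(d[k][:-8]))],np.c_[b,bar[k]][::8].round(0).tolist())
    kk=blade<120; runs=np.split(X[kk],np.where(np.diff(X[kk])>.3)[0]+1); print('dark runs',[(r[0],r[-1]) for r in runs if len(r)])
E
python3 - <<'E'
from h import *
check(np.load('w8.npy',allow_pickle=True),cv2.imread('pics/w8.png'))
p=GAP-.150*F+.001*N; plan([*p[:2],.14],91.9); plan([*p[:2],.068],91.9)
E
```

```text
dark x -63.5 -2.75 n 31
bar edge strongest -2.0 [[-20.0, 91.0], [-18.0, 92.0], [-16.0, 90.0], [-14.0, 90.0], [-12.0, 89.0], [-10.0, 90.0], [-8.0, 89.0], [-6.0, 88.0], [-4.0, 77.0], [-2.0, 72.0], [0.0, 101.0], [2.0, 98.0], [4.0, 125.0], [6.0, 138.0], [8.0, 176.0], [10.0, 175.0]]
dark runs [(np.float64(-64.25), np.float64(-62.0)), (np.float64(-13.0), np.float64(11.75))]
t 15.7 tcp [ 0.5767 -0.3054  0.223 ] ang 91.65 slide [18.17  0.05  8.34] yaw -0.25
t 15.7 tcp [ 0.5767 -0.3054  0.223 ] ang 91.65 slide [18.16 -0.08 15.54] yaw -0.25
```

Call:
{"op": "step_arm", "data": {"series": [{"gripper":1,"slide":[5,0,0],"yaw":-0.2},{"gripper":1,"slide":[10,0,0],"yaw":-0.2},{"gripper":1,"slide":[15,0,3],"yaw":-0.2},{"gripper":1,"slide":[18.2,0,6],"yaw":-0.2},{"gripper":1,"slide":[18.2,0,10],"yaw":-0.2},{"gripper":1,"slide":[18.2,0,14],"yaw":-0.2},{"gripper":1,"slide":[18.2,0,15.5],"yaw":-0.2},{"gripper":1,"slide":[18.2,0,15.5],"yaw":-0.2}]}}

```text
t: 16.45
tcp_pos: [0.5721, -0.1214, 0.0657]
ee_rot: [0.695, 0.719, 0.006, 0.003]
force: [-0.1, 0.5, 0.5]
gripper_width: 0.0009
```

```bash
python3 -c "
from h import *
p=GAP-.078*F+.001*N; plan([*p[:2],.068],91.9);print(observe()['force'],observe()['gripper_width'])"
```

```text
t 16.4 tcp [ 0.5721 -0.1214  0.0657] ang 91.88 slide [-7.42  0.14 -0.27] yaw -0.02
[-0.11916266  0.46870678  0.50317406] 0.0008704485102264965
```

Push slowly to just short of the place, then back off and look.

Call:
{"op": "step_arm", "data": {"series": [{"gripper":1,"slide":[-1,0.1,-0.25],"yaw":0},{"gripper":1,"slide":[-2,0.1,-0.25],"yaw":0},{"gripper":1,"slide":[-3,0.1,-0.25],"yaw":0},{"gripper":1,"slide":[-4,0.1,-0.25],"yaw":0},{"gripper":1,"slide":[-5,0.1,-0.25],"yaw":0},{"gripper":1,"slide":[-6,0.1,-0.25],"yaw":0},{"gripper":1,"slide":[-6.8,0.1,-0.25],"yaw":0},{"gripper":1,"slide":[-7.2,0.1,-0.25],"yaw":0}]}}

```text
t: 17.25
tcp_pos: [0.5754, -0.1943, 0.0678]
ee_rot: [0.696, 0.718, 0.006, 0.003]
force: [0.0, 0.9, 0.7]
gripper_width: 0.0006
```

Call:
{"op": "step_arm", "data": {"series": [{"gripper":1,"slide":[0,0,0],"yaw":0}]}}

```text
t: 17.35
tcp_pos: [0.5753, -0.1949, 0.0677]
ee_rot: [0.696, 0.718, 0.006, 0.003]
force: [0.5, 1.1, 1.8]
gripper_width: 0.0007
```

Call:
{"op": "step_arm", "data": {"series": [{"gripper":1,"slide":[2,0,0],"yaw":0},{"gripper":1,"slide":[3,0,-4],"yaw":0},{"gripper":1,"slide":[3,0,-9],"yaw":0},{"gripper":1,"slide":[0,0,-13],"yaw":0},{"gripper":1,"slide":[-5,0,-15.5],"yaw":0},{"gripper":1,"slide":[-10,0,-15.5],"yaw":0},{"gripper":1,"slide":[-14,0,-15.5],"yaw":0},{"gripper":1,"slide":[-14,0,-15.5],"yaw":0}]}}

```text
t: 18.15
tcp_pos: [0.5774, -0.3395, 0.2219]
ee_rot: [0.697, 0.717, 0.005, 0.003]
force: [-1.1, -0.0, -0.3]
gripper_width: 0.0004
```

```bash
python3 - <<'E'
from h import *
plan([.58,-.30,.22],91.9)
C=cam('wrist');w=snapshot('wrist');np.save('w9.npy',np.array(C[:5],object),allow_pickle=True);cv2.imwrite('pics/w9.png',w)
check(C,w); g=cv2.cvtColor(w,cv2.COLOR_BGR2GRAY)
for x in list(range(-84,4,4)):
    p=proj(C,GAP+F*x/1e3+[0,0,.045]); u,v=p.round().astype(int)
    print(x,v,g[v,u-28:u+29:4].tolist())
E
```

```text
t 18.1 tcp [ 0.5774 -0.3395  0.2219] ang 91.58 slide [3.94 0.37 0.2 ] yaw -0.32
dark x -11.75 -9.25 n 11
bar edge strongest 7.0 [[-20.0, 99.0], [-18.0, 98.0], [-16.0, 98.0], [-14.0, 98.0], [-12.0, 97.0], [-10.0, 94.0], [-8.0, 95.0], [-6.0, 94.0], [-4.0, 95.0], [-2.0, 95.0], [0.0, 113.0], [2.0, 112.0], [4.0, 126.0], [6.0, 134.0], [8.0, 177.0], [10.0, 175.0]]
dark runs [(np.float64(-79.5), np.float64(-77.5)), (np.float64(-45.0), np.float64(-41.0)), (np.float64(-11.75), np.float64(-9.25)), (np.float64(0.25), np.float64(11.75))]
-84 24 [255, 124, 123, 122, 125, 124, 123, 122, 121, 119, 120, 120, 119, 112, 255]
-80 29 [255, 112, 123, 120, 123, 122, 121, 121, 120, 121, 120, 116, 116, 115, 255]
-76 34 [254, 151, 123, 117, 120, 122, 244, 245, 245, 113, 117, 116, 114, 101, 254]
-72 39 [255, 255, 120, 117, 117, 116, 234, 240, 236, 108, 110, 115, 114, 148, 254]
-68 44 [255, 255, 115, 117, 244, 231, 220, 236, 235, 239, 239, 112, 112, 255, 254]
-64 49 [229, 254, 106, 115, 247, 232, 221, 236, 234, 242, 239, 110, 109, 255, 255]
-60 54 [115, 254, 98, 113, 246, 231, 222, 235, 234, 241, 238, 109, 96, 
[... 508 characters left out ...]
, 253, 255, 183, 228, 229, 100, 101, 114, 234, 120, 252, 76, 101]
-28 91 [101, 95, 253, 255, 153, 229, 227, 99, 107, 112, 233, 118, 252, 76, 101]
-24 96 [100, 92, 253, 255, 148, 228, 227, 102, 104, 109, 234, 117, 252, 76, 101]
-20 100 [99, 95, 253, 255, 147, 229, 227, 234, 233, 226, 234, 117, 252, 77, 99]
-16 105 [99, 90, 253, 255, 111, 227, 227, 227, 228, 221, 234, 132, 252, 82, 97]
-12 109 [101, 94, 253, 255, 101, 158, 154, 159, 162, 153, 163, 141, 252, 79, 93]
-8 114 [96, 88, 251, 37, 251, 233, 234, 233, 234, 231, 241, 255, 255, 95, 95]
-4 118 [97, 90, 251, 38, 245, 223, 225, 225, 226, 224, 234, 255, 255, 94, 93]
0 122 [60, 94, 249, 91, 173, 194, 195, 193, 195, 192, 197, 255, 249, 73, 74]
```

The mark is 10.5 mm short of the bar's face, seen from straight above it. Going back behind the grip for the rest.

```bash
python3 -c "
from h import *
p=GAP-.1*F+.0*N; plan([*p[:2],.068],91.9)"
```

```text
t 18.2 tcp [ 0.5774 -0.3365  0.2213] ang 91.65 slide [16.22 -0.04 15.42] yaw -0.25
```

Call:
{"op": "step_arm", "data": {"series": [{"gripper":1,"slide":[5,0,0],"yaw":-0.2},{"gripper":1,"slide":[10,0,0],"yaw":-0.2},{"gripper":1,"slide":[15,0,1],"yaw":-0.2},{"gripper":1,"slide":[16.2,0,5],"yaw":-0.2},{"gripper":1,"slide":[16.2,0,9],"yaw":-0.2},{"gripper":1,"slide":[16.2,0,13],"yaw":-0.2},{"gripper":1,"slide":[16.2,0,15.4],"yaw":-0.2},{"gripper":1,"slide":[16.2,0,15.4],"yaw":-0.2}]}}

```text
t: 19.0
tcp_pos: [0.5712, -0.1694, 0.0639]
ee_rot: [0.695, 0.719, 0.005, -0.002]
force: [-0.0, -0.1, -0.6]
gripper_width: 0.0002
```

Call:
{"op": "step_arm", "data": {"series": [{"gripper":1,"slide":[0,0,0],"yaw":0}]}}

```text
t: 19.1
tcp_pos: [0.5716, -0.168, 0.0646]
ee_rot: [0.694, 0.72, 0.005, -0.002]
force: [0.2, 0.6, 0.1]
gripper_width: 0.0006
```

Call:
{"op": "step_arm", "data": {"series": [{"gripper":1,"slide":[-1,0.25,-0.3],"yaw":0},{"gripper":1,"slide":[-1.9,0.25,-0.3],"yaw":0},{"gripper":1,"slide":[-2.6,0.25,-0.3],"yaw":0},{"gripper":1,"slide":[-3.1,0.25,-0.3],"yaw":0},{"gripper":1,"slide":[-3.4,0.25,-0.3],"yaw":0},{"gripper":1,"slide":[-3.6,0.25,-0.3],"yaw":0},{"gripper":1,"slide":[-3.6,0.25,-0.3],"yaw":0}]}}

```text
t: 19.8
tcp_pos: [0.5752, -0.2043, 0.0672]
ee_rot: [0.694, 0.719, 0.005, -0.002]
force: [0.6, 1.0, -0.7]
gripper_width: 0.0003
```

```bash
python3 - <<'E'
from h import *
p=GAP-.0685*F;plan([*p[:2],.067],91.9)
t=snapshot('top'); C=cam('top'); g=cv2.cvtColor(t,cv2.COLOR_BGR2GRAY)
w=snapshot('wrist'); cv2.imwrite('pics/w10.png',w)
E
```

```text
t 19.8 tcp [ 0.5752 -0.2043  0.0672] ang 92.03 slide [-0.07 -0.    0.01] yaw 0.13
```

Back off and look from above the bar.

Call:
{"op": "step_arm", "data": {"series": [{"gripper":1,"slide":[2,0,0],"yaw":0},{"gripper":1,"slide":[3,0,-4],"yaw":0},{"gripper":1,"slide":[3,0,-9],"yaw":0},{"gripper":1,"slide":[0,0,-13],"yaw":0},{"gripper":1,"slide":[-5,0,-15.5],"yaw":0},{"gripper":1,"slide":[-10,0,-15.5],"yaw":0},{"gripper":1,"slide":[-13.3,0,-15.5],"yaw":0},{"gripper":1,"slide":[-13.3,0,-15.5],"yaw":0}]}}

```text
t: 20.7
tcp_pos: [0.5789, -0.342, 0.2206]
ee_rot: [0.696, 0.718, 0.005, -0.002]
force: [0.1, 0.6, -1.1]
gripper_width: 0.0004
```

```bash
python3 - <<'E'
from h import *
plan([.58,-.34,.22],91.9)
C=cam('wrist');print('cam',-C[3].T@C[4]);w=snapshot('wrist');np.save('w11.npy',np.array(C[:5],object),allow_pickle=True);cv2.imwrite('pics/w11.png',w)
check(C,w); g=cv2.cvtColor(w,cv2.COLOR_BGR2GRAY)
for x in range(-8,6):
    p=proj(C,GAP+F*x/1e3+[0,0,.045]); u,v=p.round().astype(int)
    print(x,v,g[v,u-60:u+61:6].tolist())
E
```

```text
t 20.7 tcp [ 0.5789 -0.342   0.2206] ang 91.82 slide [0.19 0.12 0.06] yaw -0.08
cam [ 0.57612636 -0.27391354  0.35293985]
dark x -1.75 -0.25 n 7
bar edge strongest 5.0 [[-20.0, 100.0], [-18.0, 98.0], [-16.0, 99.0], [-14.0, 98.0], [-12.0, 98.0], [-10.0, 97.0], [-8.0, 95.0], [-6.0, 95.0], [-4.0, 97.0], [-2.0, 95.0], [0.0, 108.0], [2.0, 100.0], [4.0, 131.0], [6.0, 178.0], [8.0, 176.0], [10.0, 177.0]]
dark runs [(np.float64(-71.5), np.float64(-67.75)), (np.float64(-34.0), np.float64(-31.5)), (np.float64(-1.75), np.float64(11.75))]
-8 112 [97, 94, 98, 98, 98, 100, 87, 255, 243, 226, 224, 227, 236, 252, 100, 95, 94, 96, 95, 94, 92]
-7 113 [93, 95, 96, 98, 96, 98, 86, 255, 240, 228, 224, 226, 236, 252, 97, 97, 97, 94, 95, 92, 91]
-6 114 [92, 95, 95, 96, 98, 98, 88, 255, 242, 227, 223, 227, 236, 252, 96, 98, 94, 91, 96, 90, 92]
-5 115 [97, 96, 99, 96, 98, 96, 86, 255, 241, 227, 222, 228, 235, 252, 95, 98, 95, 96, 94, 97, 89]
-4 116 [92, 95, 96, 94, 96, 98, 86, 255, 242, 230, 228, 229, 238, 252, 93, 95, 97, 93, 93, 91, 92]
-3 117 [95, 92, 95, 97, 96, 97, 83, 255, 249, 243, 241, 244, 254, 252,
[... 179 characters left out ...]
, 18, 20, 255, 91, 94, 93, 91, 91, 92, 91]
0 121 [109, 108, 113, 108, 117, 115, 112, 131, 113, 113, 119, 115, 112, 149, 110, 105, 99, 97, 97, 93, 89]
1 122 [108, 106, 107, 107, 107, 107, 106, 97, 109, 109, 108, 106, 107, 93, 106, 106, 106, 104, 103, 105, 101]
2 123 [105, 92, 104, 105, 105, 103, 104, 100, 103, 103, 104, 102, 103, 102, 103, 102, 103, 101, 99, 97, 102]
3 124 [104, 198, 91, 104, 105, 103, 103, 103, 103, 103, 103, 104, 101, 103, 100, 100, 102, 101, 94, 83, 102]
4 125 [105, 231, 153, 105, 106, 104, 105, 104, 103, 104, 104, 105, 104, 103, 102, 100, 103, 102, 130, 195, 103]
5 126 [96, 226, 225, 103, 104, 102, 103, 102, 102, 104, 104, 102, 102, 100, 103, 103, 105, 102, 232, 230, 101]
```

The mark is now within about 0.3 mm of the bar's face; its dark line is just cut by the bar edge at v≈120. A last overview follows to check the rest.

```bash
python3 - <<'E'
from h import *
t=snapshot('top'); a=cv2.imread('pics/top0.png')
d=cv2.absdiff(a,t)
for n,(x0,y0,x1,y1) in dict(mug=(222,84,275,130),jar=(320,88,355,130),hammer=(322,264,432,310)).items(): print(n,d[y0:y1,x0:x1].mean(),(d[y0:y1,x0:x1].max(2)>60).mean())
w=cv2.imread('pics/w11.png')
cv2.imwrite('pics/fin.png',np.vstack([cv2.resize(t[60:320,150:480],(800,360))[:,:],cv2.resize(w[20:140,200:440],(480,240))[:, :].copy() if 0 else cv2.copyMakeBorder(cv2.resize(w[20:140,220:420],(400,240)),0,0,0,400,0)]))
E
```

```text
mug 4.96007656549084 0.0
jar 7.092063492063492 0.0
hammer 19.43741765480896 0.266403162055336
```

View pics/fin.png

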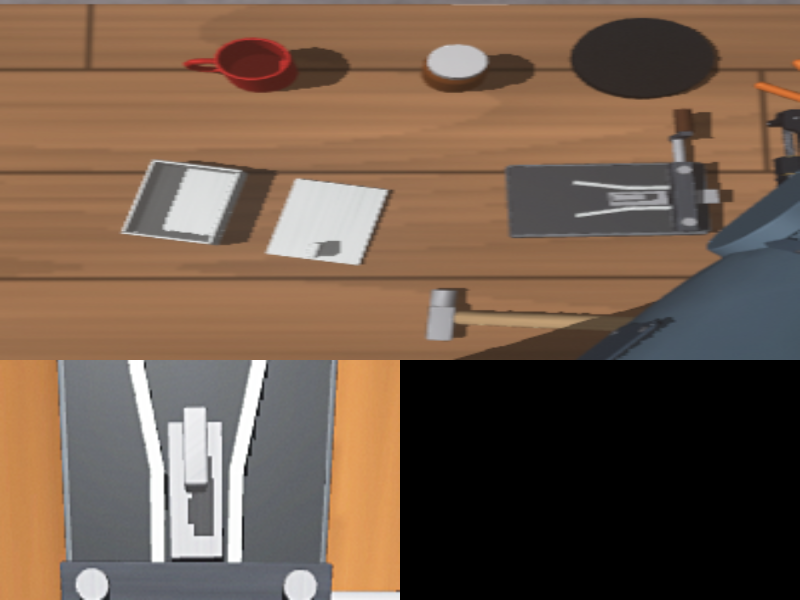

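The mug and jar are unchanged. The hammer's head, at (445,315), is in place, and the difference there comes from the arm and its shadow over the handle. The lid is flat, and the gauge lies straight under the bar with its nose coming out behind.

```bash
python3 -c "
from rig import *
print(sign_off())"
```

```text
the job is handed in; nothing more can be done
None
```

The job is done and handed in at about 21 s of the 70 s. The gauge is under the bar and released, and the lid lies flat and right way up beside the tin.

- **Lid, false start:** On my first try the lid came up level at full grip instead of tipping. I took it back over the tin and eased the grip so the heel dropped onto the rim.
- **Lid, second try:** I tipped it about 24° with the heel on the tin, then lifted it off and laid it down.
- **Gauge:** I took it out of the tin and laid it on the bed between the guides, nose about 12 mm short of the bar. I let go, then pushed it in with shut fingers in two steps.
- **Last checks:** Seen from straight above, the mark is level with the bar's front face to within about 0.3 mm by my measurement. The camera calibration is good to about 2 mm.
- **Surroundings:** The mug and jar are unchanged in the top view. The same comparison failed for the hammer (27% of its pixels changed), because the arm and its shadow lay over it. Its head looked to be in place, but I couldn't check the whole handle. I never moved near it.
- **Robot:** At hand-in the arm was clear of everything.

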